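Catch the steriliser lid and let it down softly

ROBOT

A 6-joint arm with a two-finger parallel gripper is mounted at the origin on the work surface. World frame = base frame: x ahead of the robot, y to its left, z up, the work surface at z = 0. Lengths are in mm, angles in rad, forces in N, time in s.
With the tool pointing down it reaches from about 350 to 775 mm from the base axis. Payload 7.3 kg.
Tool frame: the origin (TCP) lies on the centre line of the jaws, within the pads' length; the fingertips stand 22 mm ahead of it and the grasp point (between the pads) lies 3 mm ahead of it; z points along the fingers, y is the direction in which the jaws open and shut (so a half turn about z gives the same grasp; the last joint's range is limited). The gripper opens to 92 mm and grips with 3 to 60 N. Pads are 19 mm wide; open, the fingers measure 130 mm over their backs; the gripper's body (75 mm by 190 mm) begins 47 mm behind the grasp point.
Start: joints at [1.059, 0.342, 1.524, -0, 1.275, -0.146], TCP at [187.776, 490.288, 248.741] pointing down, gripper open.
Joint ranges: [-2.53, 2.53], [-0.77, 2.02], [0.04, 2.7], [-1, 4.14], [0.28, 2.66], [-3.11, 3.11]. Speed limits (rad/s): [2.57, 2.57, 3.14, 3.14, 3.14, 3.14].

INTERFACE

Orientations are given as [roll, pitch, yaw] about the fixed x, y, z axes, in that order (R = Rz(yaw) Ry(pitch) Rx(roll)).
In Python, from plant import get_obs, capture, bot, spot_in gives the robot as it stands.
- The arm moves only by the shell command python3 -m handwheel 'ROWS' [OPENING]. ROWS is JSON, a list of rows, each a list of 2 entries, a list of its own where there are three numbers: the shift along the world's x, y, z in mm, then the turn, a rotation vector about the world's x, y, z in rad. In form: [[[x, y, z], [wx, wy, wz]], ...]. A call has 1 to 12 rows; each row shifts and turns the commanded pose from where the row before left it; what a row does not reach is not made up. A row lasts 1/8 s, in which the tool goes at most 62.5 mm and 10.7 degrees, less where a joint would pass 70% of its speed; a pose out of reach is approached as far as the arm can. A call is refused whole if a number of a shift passes 62.5 or a number of a turn 0.188, either way. A call with a gripper value outside its range is refused whole. OPENING is the closure, from 0 (fully open) to 1 (shut), set as the call begins (- or left out, the last holds). The fingers move at their own pace and stop on an object; the grip force is fixed at half the most. Time passes only in rows, so rows that do not move let the fingers close. It gives the time, the measured TCP pose, the force and the opening at its end, in the units of the state.
- get_obs(): the state, without advancing time (a new reading comes with each control period).
- capture(name): name is "side" or "top"; returns a dict with "img" (384x512x3 uint8, red, green, blue), "fx", "fy", "cx", "cy" (pixels), "cam_to_world" (4x4, takes a point from camera to world coordinates). Camera axes: x right, y up, looking along -z (the intrinsics and any distortion apply to the point x, -y, -z); pixel columns grow to the right and rows downward; lengths in mm; the calibration is good to about 2 mm. A picture is of the moment at which its call begins. There is no depth.
- bot.close_job(): hands the job in, once; it reports no verdict.
Trained networks look in the newest picture that a camera, given by its name, has taken for a name from the list of things; names that differ only in an ending like _2 or _b are one class to them, and where a whole thing is asked for, a point or a joint stands for the part that bears it (a point fixed in the world has none). Each returns a list of dicts, best first, with "score" (0 to 1); they miss things now and then, are a little off and sometimes report something else, mostly with a low value. They report only what shows in the picture. A call takes as long as a camera call.
- spot_in(thing, camera): "xyz" ([x, y, z] in mm, in the coordinates of the camera as it stood for that picture, good to about 4 mm: the middle of the surface that is visible of it).
The state is a dict: "time": time; "joint_positions": joint angles; "dq": joint speeds; "tau": joint torques, N m; "tool_pos": TCP position; "tcp_rot": TCP orientation; "contact_force": force on the tool from outside, world axes, zero at the start; "moment": the same for the moment, N m; "grip_width": finger opening in mm.
Only numpy, scipy, OpenCV 4.12 (cv2) and the standard library are available. Lean on these libraries where they do the work, as an engineer would, in place of code of your own. Each camera call takes 0.05 s, during which the arm holds its last target. There are 200 camera calls.

TASK

The lid of the steriliser box stands open, leaning back past upright. Tip it forward by its thumb tab with a fingertip until it falls free, catch it on the back of a finger under the tab while it is still clearly open, and lower it on that finger until the box is fully shut, without letting it drop or slap down. Only touch the lid, gently: do not grip it, do not disturb the bottle, pacifier or rings, and leave everything alone at the end.

Things in the scene. Friction and masses are not known exactly. Their poses are not given: they have to be found in the camera images.
- box: Grey open plastic box fixed to the counter, 160 mm (its x) by 140 mm (its y), 130 mm high, walls 4 mm. Origin: centre of its underside; z up. Its -x side faces the robot (yaw within 0.3 rad), its y points left. The lid's hinge runs parallel to its x along the top of its left (+y) wall.
- lid (a joint): Lid angle in rad: 0 shut (flat on the rim), pi/2 upright, 1.85 open, leaning to the box's left on its stop, where it settles by its weight (about 0.25 kg). Tipped past upright it falls to the right towards shut against a worn damper (0.165 N m s/rad): about 1.5 s from 1.45 to 0.9 rad, 0.7 s more to 0.3, about 1 rad/s when nearly flat, a slap. Pushing it over takes about 1 N.
- hinge (a point): Point on the hinge line at the middle of the box's length: x = 0, y = +70 mm, z = 130 mm in the box's frame. The plane of the lid's underside passes through this line, at rim height when shut.
- tab (a point): Centre of the lid's thumb tab, a flat ear in the lid's plane, 6 mm thick, 34 mm wide: 108 to 142 mm from the hinge line, and 85 to 125 mm from the box centre along the box's -x (towards the robot), so it stands out 45 mm past the box wall with nothing under it. This point: 125 mm and 105 mm. Axes: the lid's: x along the hinge, z out of its top face, -y from hinge to free edge.
- lid_mid (a point): Centre of the white lid's plate, 74 mm from the hinge line. The plate is 170 mm along the hinge, 149 mm from hinge to free edge, 6 mm thick, with a 4 mm raised field on its top. Same axes as the tab.
- tray: White drying tray with a drip drawer, fixed, 260 mm (x) by 200 mm (y), 38 mm high over its rim, to the right of the box; two steel rings lie in it and the bottle stands in it. Origin: centre of its underside. To be left alone.
- bottle: Glass bottle standing upside down in the tray, 60 mm across, 132 mm high. Origin: centre of its foot (the mouth). To be left alone.
- pacifier: Mint pacifier on the counter left of the box, 44 mm across, 38 mm high, teat up. Origin: centre of its underside. To be left alone.
- ring: Loose stainless bottle ring on the counter left of the box, 48 mm outside, 16 mm high. Origin: centre of its underside. To be left alone.

How it is judged:
By the outcome, as a careful person would: the job done as asked, in the order asked, and still so for the second after the job is handed in, with the robot touching nothing.
It also fails if it takes over 58 s, if anything falls off the work surface, if the arm or the gripper's body presses on something with over 40 N, if the wrist force passes 120 N, or if a joint passes its speed limit or range.

## Working session

There is one attempt and no reset: what is moved stays moved. The work goes in short steps, Python scripts to look and compute and a shell command to move; the robot and the scene stay as the last step left them, time stands still between calls to the robot, and variables do not carry over. Pictures are saved under pics/ and viewed, about 8 in all and at most 12, crops included, and the job is handed in when it is done.

```bash
ls; mkdir -p pics
cat > h.py <<'E'
import numpy as np, cv2
from plant import get_obs, capture, bot, spot_in
def cam(n,save=None):
    c=capture(n)
    if save: cv2.imwrite('pics/'+save+'.png',c['img'][:,:,::-1])
    return c
def w(c,p):
    return (np.array(c['cam_to_world'])@np.r_[p,1])[:3]
def proj(c,P):
    q=np.linalg.inv(c['cam_to_world'])@np.r_[P,1]
    return c['cx']+c['fx']*q[0]/-q[2], c['cy']+c['fy']*(-q[1])/-q[2]
E
python3 - <<'E'
from h import *
np.set_printoptions(precision=1,suppress=True)
o=get_obs();print(o)
for n in('side','top'):
    c=cam(n,n+'0');print(n,{k:v for k,v in c.items() if k!='img'})
    for t in('box','lid','tab','hinge','lid_mid','tray','bottle','pacifier','ring'):
        try:
            for d in spot_in(t,n)[:3]: print(t,round(d['score'],2),w(c,d['xyz']))
        except Exception as e: print(t,e)
E
```

```text
pics
{'time': 0.0, 'joint_positions': array([ 1.1,  0.3,  1.5,  0. ,  1.3, -0.1]), 'dq': array([ 0., -0.,  0., -0.,  0.,  0.]), 'tau': array([  0. , -43.1, -24.4,   0.1,   0.1,  -0. ]), 'tool_pos': array([187.6, 489.9, 248. ]), 'tcp_rot': array([-3.1, -0. ,  2.8]), 'contact_force': array([ 0.9, -0. ,  0.4]), 'moment': array([-0., -0., -0.]), 'grip_width': 91.7279795985473}
side {'fx': 422.7706159873511, 'fy': 422.7706159873511, 'cx': 252.05865268984303, 'cy': 191.89652169209722, 'cam_to_world': array([[  -0.8,    0.4,   -0.4,  197.7],
       [  -0.6,   -0.6,    0.5,  678.9],
       [   0. ,    0.7,    0.8, 1074.5],
       [   0. ,    0. ,    0. ,    1. ]])}
box 0.9 [760.   49.7  90.7]
lid 0.91 [758.  107.  236.5]
tab 0.9 [763.2 113.3 236. ]
hinge 0.62 [754.9  46.1  86.5]
lid_mid 0.71 [759.9 110.6 236.7]
tray 0.65 [ 563.4 -348.    26.1]
bottle 0.72 [ 592.9 -339.5  119.2]
pacifier 0.59 [558.1 347.1  13. ]
top {'fx': 428.0901848507073, 'fy': 428.0901848507073, 'cx': 254.38024002419965, 'cy': 194.64395351484342, 'cam_to_world': array([[   0. ,    1. ,   -0.1,  461.4],
       [  -1. ,    0. ,    0. ,    5.1],
       [   0. ,    0.1,    1. , 1403.5],
       [   0. ,    0. ,    0. ,    1. ]])}
box 0.68 [784.2  38.4  79.2]
lid 0.86 [775.7 102.  219.9]
tab 0.62 [773.2  96.9 221.5]
hinge 0.82 [777.9  42.2  78.3]
lid_mid 0.63 [774.8  96.5 219.5]
tray 0.6 [ 579.  -367.5   26.5]
bottle 0.7 [ 603.3 -349.4  154.3]
bottle 0.58 [775.9  97.3 219.4]
pacifier 0.66 [562.7 341.7  10.7]
pacifier 0.24 [777.3 102.9 219.7]
ring 0.48 [703.3 323.3  11.4]
```

View pics/side0.png

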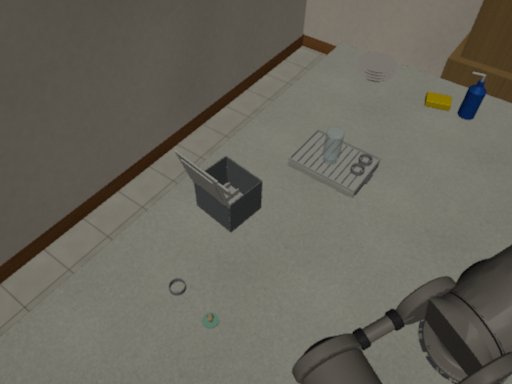

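View pics/top0.png

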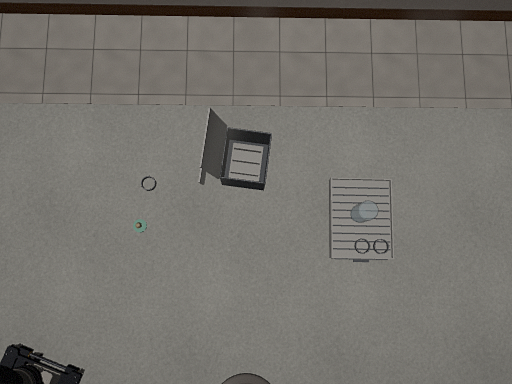

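Both views show the box open with its lid leaning left: around (230,195) in the side view and (245,158) in the top view, with the tab near (203,180) in the top view. I'll enlarge both.

Run:
```python
import cv2,numpy as np
a=cv2.imread('pics/top0.png')[100:200,190:280]; b=cv2.imread('pics/side0.png')[145:235,170:270]
a=cv2.resize(a,None,fx=4,fy=4,interpolation=cv2.INTER_CUBIC);b=cv2.resize(b,None,fx=4,fy=4,interpolation=cv2.INTER_CUBIC)
m=np.zeros((400,760,3),np.uint8);m[:,:360]=a;m[:360,360:760]=b
cv2.imwrite('pics/z0.png',cv2.convertScaleAbs(m,alpha=1.6))
```

```text
(no output)
```

View pics/z0.png

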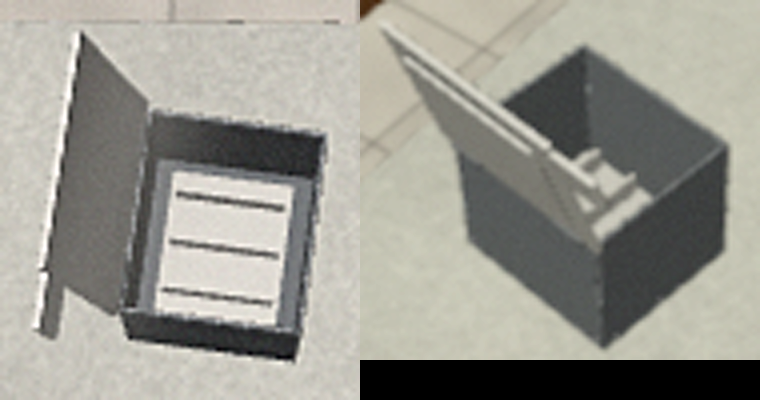

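The enlarged crop gives clear rim, base and lid corners. I'll fit the box pose and lid angle to those pixels.

```bash
cat >> h.py <<'E'
def lidpt(p,x,r,n=0):  # p=X,Y,yaw,ang ; x along box x, r from hinge, n height over underside
    a=p[3]; return boxpt(p,x,70-r*np.cos(a)+n*np.sin(a),130+r*np.sin(a)+n*np.cos(a))
def boxpt(p,x,y,z):
    c,s=np.cos(p[2]),np.sin(p[2]); return np.array([p[0]+c*x-s*y,p[1]+s*x+c*y,z])
E
python3 - <<'E'
from h import *
from scipy.optimize import least_squares
np.set_printoptions(precision=3,suppress=True)
T=capture('top');S=capture('side')
obs=[(T,'b',(-80,70,130),(122,313)),(T,'b',(80,-70,130),(327,133)),(T,'b',(80,70,130),(150,112)),(T,'b',(-80,-70,0),(295,361)),(T,'b',(-80,70,0),(128,338)),
(T,'l',(85,149,6),(78,33)),(T,'l',(-125,142,6),(33,328)),
(S,'b',(80,-70,130),(586,46)),(S,'b',(-80,-70,130),(727,146)),(S,'b',(-80,70,0),(604,348)),(S,'b',(80,70,0),(470,240)),(S,'b',(-80,-70,0),(724,250)),(S,'l',(85,149,3),(384,24))]
def px(c,u): return (np.array(u)/4+[190,100]) if c is T else (np.array([u[0]-360,u[1]])/4+[170,145])
def f(p):
    r=[]
    for c,k,q,u in obs:
        P=boxpt(p,*q) if k=='b' else lidpt(p,*q)
        r+=list(np.array(proj(c,P))-px(c,u))
    return np.array(r)
s=least_squares(f,[760,40,-.05,1.85],loss='soft_l1',x_scale=[10,10,.1,.1])
print(s.x); print(f(s.x).reshape(-1,2).round(1))
p=s.x; print('hinge',boxpt(p,0,70,130),'tab',lidpt(p,-105,125),[lidpt([*p[:3],a],-105,125) for a in (1.57,1.,0)])
np.save('p.npy',p)
E
```

```text
[770.305   1.669  -0.129   1.837]
[[-1.2 -0.2]
 [ 0.1  0.2]
 [-0.7 -0.7]
 [-0.4  0.6]
 [-0.5  0.7]
 [-0.7 -0.5]
 [-0.1  0.9]
 [-0.2 -1.9]
 [ 1.1 -1.5]
 [ 0.3 -0.1]
 [-0.4 -0.6]
 [ 0.7 -0.6]
 [ 0.  -2.1]]
hinge [779.296  71.09  130.   ] tab [679.387 117.164 250.604] [array([675.154,  84.478, 255.   ]), array([666.491,  17.599, 235.184]), array([659.11 , -39.387, 130.   ])]
```

```bash
python3 -m handwheel '[[[50,-50,10],[0.15,0,0]],[[50,-50,10],[0.15,0,0]],[[50,-50,10],[0.15,0,0]]]' 1; python3 -c "
from h import *
print(get_obs()['joint_positions'].round(3))"
```

```text
time: 1.48
tool_pos: [309.6, 368.3, 273.1]
tcp_rot: [2.75, -0.15, 2.808]
contact_force: [0.3, 0.2, -0.2]
grip_width: 66.2
[ 0.48   0.108  1.838  0.434  1.042 -0.92 ]
```

```bash
python3 -m handwheel '[[[15,-25,5],[0.18,0,0]],[[15,-25,5],[0.18,0,0]],[[15,-25,5],[0.18,0,0]],[[15,-25,5],[0.18,0,0]],[[15,-25,5],[0.18,0,0]],[[15,-25,5],[0.18,0,0]],[[0,0,0],[0,0,0]]]' 1; python3 -c "
from h import *
print(get_obs()['joint_positions'].round(3))"
```

```text
time: 2.35
tool_pos: [395.9, 223.0, 297.5]
tcp_rot: [1.699, -0.374, 3.109]
contact_force: [-0.2, 0.5, -0.2]
grip_width: 0.6
[-0.364  0.468  2.088  1.187  1.675 -2.222]
```

```bash
cat >> h.py <<'E'
from scipy.spatial.transform import Rotation as Ro
def rem(yaw=-0.13,pitch=0.0,flip=1):
    o=get_obs();R=Ro.from_euler('xyz',o['tcp_rot'])
    z=np.array([np.cos(yaw)*np.cos(pitch),np.sin(yaw)*np.cos(pitch),-np.sin(pitch)])
    x=flip*np.cross([0,0,1],z);x/=np.linalg.norm(x)
    T=Ro.from_matrix(np.c_[x,np.cross(z,x),z]); d=(T*R.inv()).as_rotvec()
    print('pos',o['tool_pos'].round(1),'t',round(o['time'],2),'F',o['contact_force'].round(1),'rotvec',d.round(3),'q',o['joint_positions'].round(3)); return d
E
python3 -c "
from h import *
rem();rem(pitch=.2)"
```

```text
pos [395.9 223.  297.5] t 2.35 F [-0.2  0.5 -0.2] rotvec [-0.228 -0.382 -1.669] q [-0.364  0.468  2.088  1.187  1.675 -2.222]
pos [395.9 223.  297.5] t 2.35 F [-0.2  0.5 -0.2] rotvec [-0.371 -0.211 -1.633] q [-0.364  0.468  2.088  1.187  1.675 -2.222]
```

```bash
python3 -m handwheel '[[[20,-5,0],[-0.023,-0.038,-0.167]],[[20,-5,0],[-0.023,-0.038,-0.167]],[[20,-5,0],[-0.023,-0.038,-0.167]],[[20,-5,0],[-0.023,-0.038,-0.167]],[[20,-5,0],[-0.023,-0.038,-0.167]]]' 1; python3 -c "
from h import *
rem();rem(pitch=.2)"
```

```text
time: 2.98
tool_pos: [493.8, 200.0, 301.1]
tcp_rot: [1.722, -0.149, 2.264]
contact_force: [1.5, 1.9, 0.2]
grip_width: 0.3
pos [493.8 200.  301.1] t 2.98 F [1.5 1.9 0.2] rotvec [-0.104 -0.192 -0.831] q [-0.255  0.286  2.416  2.067  1.189 -2.603]
pos [493.8 200.  301.1] t 2.98 F [1.5 1.9 0.2] rotvec [-0.161  0.005 -0.818] q [-0.255  0.286  2.416  2.067  1.189 -2.603]
```

```bash
python3 -m handwheel '[[[20,-5,0],[-0.023,-0.03,-0.166]],[[20,-5,0],[-0.025,-0.03,-0.166]],[[20,-5,0],[-0.025,-0.03,-0.166]],[[10,-5,0],[-0.025,-0.03,-0.166]],[[0,-5,0],[-0.025,-0.03,-0.166]],[[0,0,0],[0,0,0]]]' 1; python3 -c "
from h import *
rem();rem(pitch=.2)"
```

```text
time: 3.72
tool_pos: [552.0, 149.1, 283.7]
tcp_rot: [1.613, -0.087, 1.61]
contact_force: [-0.3, 1.6, -0.4]
grip_width: 0.4
pos [552.  149.1 283.7] t 3.73 F [-0.3  1.6 -0.4] rotvec [-0.088 -0.038 -0.171] q [ 0.223  0.466  2.415  3.33   1.273 -3.103]
pos [552.  149.1 283.7] t 3.73 F [-0.3  1.6 -0.4] rotvec [-0.079  0.162 -0.162] q [ 0.223  0.466  2.415  3.33   1.273 -3.103]
```

```bash
python3 -m handwheel '[[[0,0,0],[0.18,0,0]],[[0,0,0],[0.18,0,0]]]' 1; python3 -c "
from h import *
rem(flip=-1)"
```

```text
time: 3.98
tool_pos: [553.0, 148.3, 286.6]
tcp_rot: [1.594, -0.452, 1.615]
contact_force: [-0.5, 0.0, -0.6]
grip_width: 0.3
pos [553.  148.3 286.6] t 3.98 F [-0.5  0.  -0.6] rotvec [ 2.689 -0.109 -0.086] q [ 0.208  0.477  2.42   3.301  1.308 -2.727]
```

```bash
python3 -m handwheel '[[[0,3,0],[0.18,-0.007,-0.006]],[[0,3,0],[0.18,-0.007,-0.006]],[[0,3,0],[0.18,-0.007,-0.006]],[[0,3,0],[0.18,-0.007,-0.006]],[[0,3,0],[0.18,-0.007,-0.006]],[[0,3,0],[0.18,-0.007,-0.006]],[[5,3,0],[0.18,-0.007,-0.006]],[[5,3,0],[0.18,-0.007,-0.006]],[[5,3,0],[0.18,-0.007,-0.006]],[[5,0,0],[0.18,-0.007,-0.006]],[[5,0,0],[0.18,-0.007,-0.006]],[[5,0,0],[0.18,-0.007,-0.006]]]' 1; python3 -c "
from h import *
rem(flip=-1)"
```

```text
time: 5.48
tool_pos: [583.5, 175.2, 287.0]
tcp_rot: [-1.53, -0.527, -1.683]
contact_force: [0.4, -0.3, 0.6]
grip_width: 0.2
pos [583.5 175.2 287. ] t 5.47 F [ 0.4 -0.3  0.6] rotvec [ 0.528 -0.024 -0.028] q [ 0.393  0.561  2.261  3.642  1.324 -0.679]
```

```bash
python3 -m handwheel '[[[15,0,-8],[0.176,-0.008,-0.01]],[[15,0,-8],[0.176,-0.008,-0.01]],[[15,0,-8],[0.176,-0.008,-0.01]],[[12,0,-8],[0,0,0]],[[0,0,0],[0,0,0]],[[0,0,0],[0,0,0]]]' 1
python3 - <<'E'
from h import *
rem(flip=-1)
T=cam('top');S=cam('side')
a=cv2.resize(T['img'][90:240,150:300],(400,400),interpolation=cv2.INTER_CUBIC);b=cv2.resize(S['img'][120:270,150:300],(400,400),interpolation=cv2.INTER_CUBIC)
cv2.imwrite('pics/a1.png',cv2.convertScaleAbs(np.hstack([a,b])[:,:,::-1],alpha=1.5))
p=np.load('p.npy');o=get_obs();tip=o['tool_pos']+Ro.from_euler('xyz',o['tcp_rot']).apply([0,0,22])
for c,(u,v) in((T,(150,90)),(S,(150,120))):
    for n,P in(('tip',tip),('tab',lidpt(p,-105,125,6)),('tabouter',lidpt(p,-125,142,6))): q=proj(c,P);print(n,((np.array(q)-[u,v])*8/3).round())
E
```

```text
time: 6.22
tool_pos: [639.7, 173.9, 253.1]
tcp_rot: [-1.575, -0.01, -1.705]
contact_force: [0.5, -0.4, -0.4]
grip_width: 0.1
pos [639.7 173.9 253.1] t 6.22 F [ 0.5 -0.4 -0.4] rotvec [ 0.009 -0.005  0.004] q [ 0.364  0.652  2.123  3.67   1.246 -0.192]
tip [ 89. 249.]
tab [137. 232.]
tabouter [128. 248.]
tip [184. 222.]
tab [200. 186.]
tabouter [211. 188.]
```

View pics/a1.png

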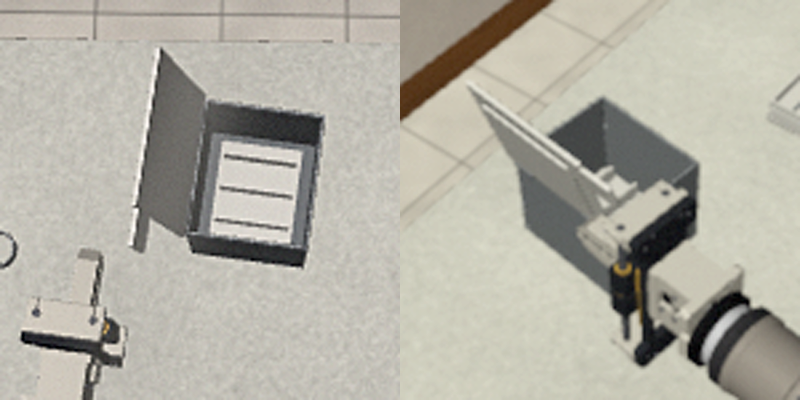

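The tip is at (89,250) and the tab end at (133,248) in the left crop, which matches the prediction. The body is clear of everything. Next I'll move forward beside the tab and start the push.

```bash
python3 -m handwheel '[[[17.3,-2.2,0],[0,0,0]],[[17.3,-2.2,0],[0,0,0]],[[-1.5,-12,0],[0,0,0]],[[-1.5,-12,0],[0,0,0]],[[-0.65,-5,0],[0,0,0]],[[-0.65,-5,0],[0,0,0]],[[-0.65,-5,0],[0,0,0]],[[-0.65,-5,0],[0,0,0]],[[-0.65,-5,0],[0,0,0]],[[-0.65,-5,0],[0,0,0]],[[-0.65,-5,0],[0,0,0]]]' 1
cat >> h.py <<'E'
def bx():
    p=np.load('p.npy');t=get_obs()['tool_pos'];d=t[:2]-p[:2];c,s=np.cos(p[2]),np.sin(p[2])
    print('box frame tcp',np.round([c*d[0]+s*d[1],c*d[1]-s*d[0],t[2]],1))
E
python3 - <<'E'
from h import *
rem(flip=-1);bx()
T=cam('top');S=cam('side')
a=cv2.resize(T['img'][90:240,150:300],(400,400),interpolation=cv2.INTER_CUBIC);b=cv2.resize(S['img'][120:270,150:300],(400,400),interpolation=cv2.INTER_CUBIC)
cv2.imwrite('pics/a2.png',cv2.convertScaleAbs(np.hstack([a,b])[:,:,::-1],alpha=1.5))
E
```

```text
time: 7.7
tool_pos: [667.0, 110.2, 252.7]
tcp_rot: [-1.575, -0.008, -1.706]
contact_force: [-0.6, -0.7, 0.1]
grip_width: 0.5
pos [667.  110.2 252.7] t 7.7 F [-0.6 -0.7  0.1] rotvec [ 0.008 -0.005  0.005] q [ 0.191  0.65   2.135  3.489  1.23  -0.127]
box frame tcp [-116.4   94.3  252.7]
```

View pics/a2.png

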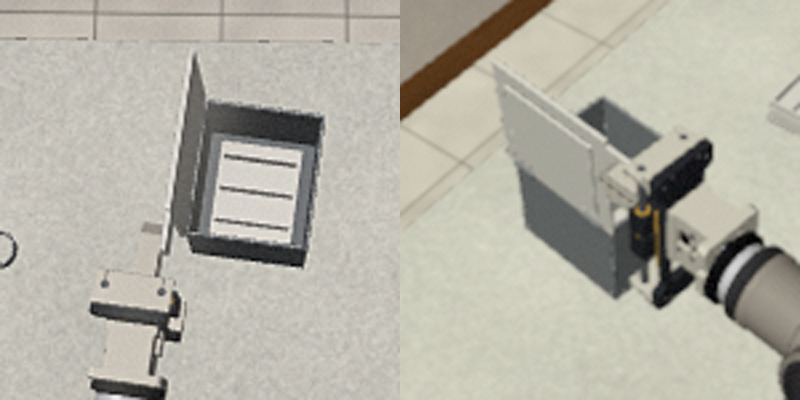

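The lid is following the finger, which lies at about (155,228) beside the tab in the left crop; lid angle is about 1.65. I'll push it past upright.

```bash
cat >> h.py <<'E'
def ang(save=None):
    p=np.load('p.npy');c_,s_=np.cos(p[2]),np.sin(p[2])
    im=[]
    for n in('top','side'):
        c=capture(n);im.append(c)
        for t in ('lid','tab'):
            for d in spot_in(t,n)[:1]:
                P=w(c,d['xyz']);e=P[:2]-p[:2];y=c_*e[1]-s_*e[0]
                print(n,t,round(d['score'],2),'bx %.0f by %.0f z %.0f ang %.2f'%(c_*e[0]+s_*e[1],y,P[2],np.arctan2(P[2]-130,70-y)))
    if save:
        T,S=im
        a=cv2.resize(T['img'][90:240,150:300],(400,400),interpolation=cv2.INTER_CUBIC);b=cv2.resize(S['img'][120:270,150:300],(400,400),interpolation=cv2.INTER_CUBIC)
        cv2.imwrite('pics/%s.png'%save,cv2.convertScaleAbs(np.hstack([a,b])[:,:,::-1],alpha=1.5))
E
python3 -m handwheel '[[[-0.65,-5,0],[0,0,0]],[[-0.65,-5,0],[0,0,0]],[[-0.65,-5,0],[0,0,0]],[[-0.65,-5,0],[0,0,0]],[[-0.65,-5,0],[0,0,0]]]' 1
python3 - <<'E'
from h import *
bx();ang('a3')
E
```

```text
time: 8.43
tool_pos: [663.7, 85.1, 252.6]
tcp_rot: [-1.575, -0.008, -1.706]
contact_force: [-0.3, 1.0, -0.4]
grip_width: 0.2
box frame tcp [-116.5   69.1  252.6]
top lid 0.77 bx -14 by 62 z 259 ang 1.50
top tab 0.55 bx -13 by 57 z 258 ang 1.47
side lid 0.87 bx -10 by 60 z 219 ang 1.46
side tab 0.97 bx -7 by 60 z 217 ang 1.46
```

View pics/a3.png

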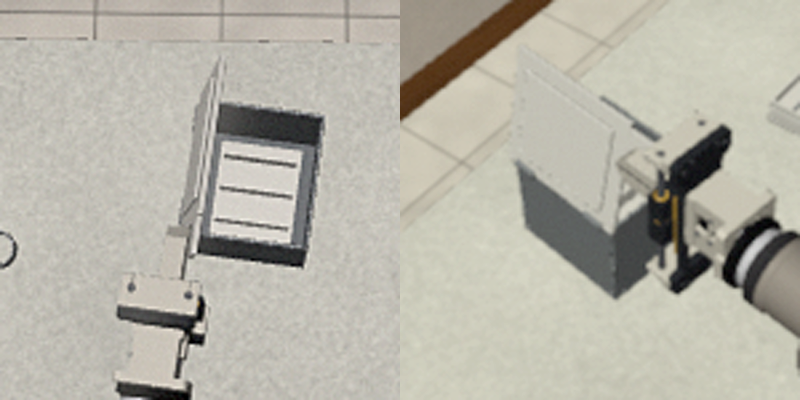

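Lid is at about 1.45, past upright. I'll duck under the tab ear and wait below it on the far side.

```bash
python3 -m handwheel '[[[0.4,3,-18],[0,0,0]],[[0,0,-19],[0,0,0]],[[0,0,-19],[0,0,0]],[[-2.6,-19.8,0],[0,0,0]],[[-2.6,-19.8,0],[0,0,0]],[[-2.6,-19.8,2],[0,0,0]],[[-2.6,-19.8,8],[0,0,0]]]' 1
python3 - <<'E'
from h import *
bx();ang('a4')
print(get_obs()['contact_force'])
E
```

```text
time: 9.6
tool_pos: [653.7, 9.0, 206.4]
tcp_rot: [-1.576, -0.008, -1.705]
contact_force: [-0.6, -0.3, -0.5]
grip_width: 0.2
box frame tcp [-116.5   -7.7  206.4]
top lid 0.78 bx -7 by 25 z 210 ang 1.06
top tab 0.88 bx -10 by 19 z 215 ang 1.03
side lid 0.58 bx -10 by 27 z 204 ang 1.05
side tab 0.76 bx -12 by 28 z 202 ang 1.04
[-0.07248334 -1.45105583 -0.38111422]
```

View pics/a4.png

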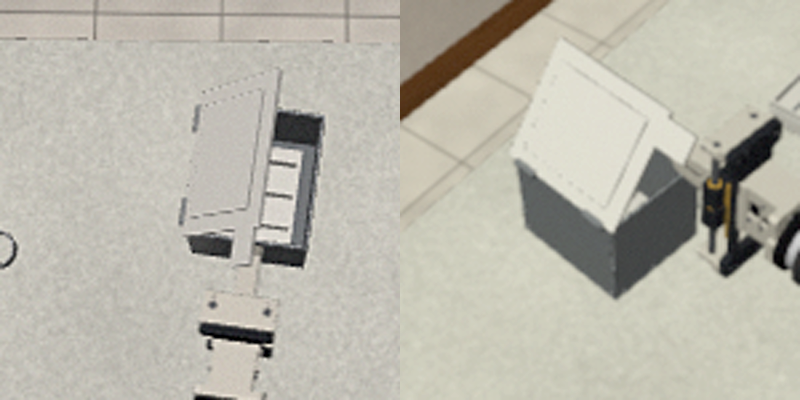

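The tab is now directly above the finger, around (245,250) in the left crop. I'll hold still so it lands.

```bash
python3 -m handwheel '[[[0,0,0],[0,0,0]],[[0,0,0],[0,0,0]],[[0,0,0],[0,0,0]]]' 1
python3 - <<'E'
from h import *
bx();ang()
for _ in range(3): print(get_obs()['contact_force'].round(1))
E
```

```text
time: 10.28
tool_pos: [653.7, 9.8, 206.6]
tcp_rot: [-1.575, -0.008, -1.705]
contact_force: [-0.0, -0.4, -0.4]
grip_width: 0.8
box frame tcp [-116.6   -7.   206.6]
top lid 0.9 bx -6 by 25 z 210 ang 1.06
top tab 0.87 bx -10 by 23 z 210 ang 1.04
side lid 0.56 bx -10 by 27 z 205 ang 1.05
side tab 0.97 bx -11 by 30 z 201 ang 1.06
[-0.2  0.1 -1.8]
[-0.2  0.1 -1.8]
[-0.2  0.1 -1.8]
```

It landed and is resting still at about 0.96 rad, with the finger carrying roughly 1.5 N. I'll lower it along the arc at about 0.16 rad/s.

```bash
python3 -m handwheel '[[[-0.24,-1.83,-1.47],[0,0,0]],[[-0.24,-1.83,-1.47],[0,0,0]],[[-0.24,-1.83,-1.47],[0,0,0]],[[-0.24,-1.83,-1.47],[0,0,0]],[[-0.24,-1.83,-1.47],[0,0,0]],[[-0.24,-1.83,-1.47],[0,0,0]],[[-0.21,-1.64,-1.69],[0,0,0]],[[-0.21,-1.64,-1.69],[0,0,0]],[[-0.21,-1.64,-1.69],[0,0,0]],[[-0.21,-1.64,-1.69],[0,0,0]],[[-0.21,-1.64,-1.69],[0,0,0]],[[-0.21,-1.64,-1.69],[0,0,0]]]' 1
python3 - <<'E'
from h import *
bx();ang()
print(get_obs()['contact_force'].round(1),get_obs()['joint_positions'].round(2))
E
```

```text
time: 12.08
tool_pos: [651.0, -11.6, 187.7]
tcp_rot: [-1.575, -0.008, -1.706]
contact_force: [-0.4, 0.2, -0.9]
grip_width: 0.4
box frame tcp [-116.6  -28.5  187.7]
top lid 0.73 bx -5 by 12 z 194 ang 0.84
top tab 0.92 bx -10 by 6 z 191 ang 0.76
side lid 0.81 bx -13 by 16 z 188 ang 0.82
side tab 0.88 bx -8 by 19 z 184 ang 0.81
[-0.2 -0.2 -1.2] [-0.14  0.81  2.25  3.14  1.49 -0.01]
```

```bash
python3 -m handwheel '[[[-0.18,-1.41,-1.87],[0,0,0]],[[-0.18,-1.41,-1.87],[0,0,0]],[[-0.18,-1.41,-1.87],[0,0,0]],[[-0.18,-1.41,-1.87],[0,0,0]],[[-0.18,-1.41,-1.87],[0,0,0]],[[-0.18,-1.41,-1.87],[0,0,0]],[[-0.15,-1.18,-2.03],[0,0,0]],[[-0.15,-1.18,-2.03],[0,0,0]],[[-0.15,-1.18,-2.03],[0,0,0]],[[-0.15,-1.18,-2.03],[0,0,0]],[[-0.15,-1.18,-2.03],[0,0,0]],[[-0.15,-1.18,-2.03],[0,0,0]]]' 1
python3 - <<'E'
from h import *
bx();ang('a5')
print(get_obs()['contact_force'].round(1),get_obs()['joint_positions'].round(2))
E
```

```text
time: 13.88
tool_pos: [649.1, -27.1, 164.3]
tcp_rot: [-1.575, -0.008, -1.706]
contact_force: [-0.6, 1.0, -1.4]
grip_width: 0.6
box frame tcp [-116.5  -44.1  164.3]
top lid 0.56 bx -7 by 1 z 170 ang 0.52
top tab 0.69 bx -6 by -1 z 173 ang 0.54
side lid 0.58 bx -13 by 5 z 174 ang 0.59
side tab 0.68 bx -11 by 6 z 171 ang 0.56
[-0.5  0.3 -1.5] [-0.18  0.88  2.25  3.1   1.56 -0.01]
```

View pics/a5.png

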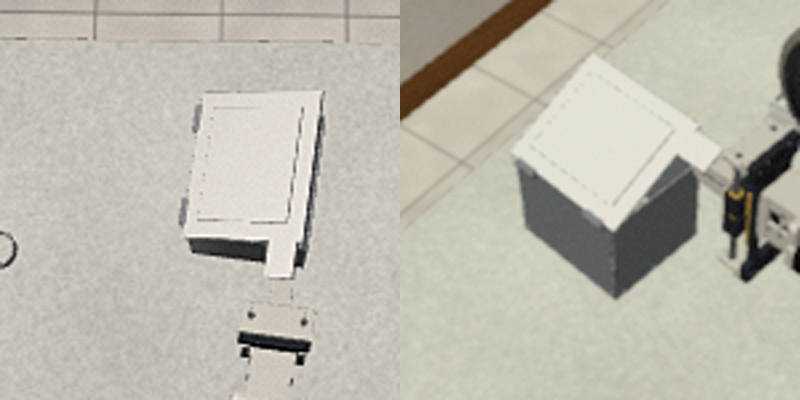

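The tab rests on the finger, around (282,265) in the left crop, at about 0.47 rad. I'll keep lowering.

```bash
python3 -m handwheel '[[[-0.12,-0.93,-2.15],[0,0,0]],[[-0.12,-0.93,-2.15],[0,0,0]],[[-0.12,-0.93,-2.15],[0,0,0]],[[-0.12,-0.93,-2.15],[0,0,0]],[[-0.12,-0.93,-2.15],[0,0,0]],[[-0.12,-0.93,-2.15],[0,0,0]],[[-0.09,-0.66,-2.25],[0,0,0]],[[-0.09,-0.66,-2.25],[0,0,0]],[[-0.09,-0.66,-2.25],[0,0,0]],[[-0.09,-0.66,-2.25],[0,0,0]],[[-0.09,-0.66,-2.25],[0,0,0]],[[-0.09,-0.66,-2.25],[0,0,0]]]' 1
python3 - <<'E'
from h import *
bx()
print(get_obs()['contact_force'].round(1),get_obs()['joint_positions'].round(2))
E
```

```text
time: 15.68
tool_pos: [647.8, -36.6, 137.9]
tcp_rot: [-1.575, -0.008, -1.706]
contact_force: [-0.2, 1.0, -1.5]
grip_width: 0.1
box frame tcp [-116.5  -53.6  137.9]
[-0.2  1.  -1.5] [-0.21  0.95  2.24  3.07  1.62 -0.01]
```

```bash
python3 -m handwheel '[[[-0.05,-0.5,-2.2],[0,0,0]],[[-0.05,-0.5,-2.2],[0,0,0]],[[-0.05,-0.4,-2.2],[0,0,0]],[[-0.05,-0.4,-2.2],[0,0,0]],[[0,-0.3,-2.2],[0,0,0]],[[0,-0.3,-2.2],[0,0,0]],[[0,-0.2,-2.2],[0,0,0]],[[0,-0.2,-2.2],[0,0,0]],[[0,-0.1,-1.5],[0,0,0]],[[0,0,-1.5],[0,0,0]],[[0,0,-1],[0,0,0]],[[0,0,-1],[0,0,0]]]' 1
python3 - <<'E'
from h import *
bx()
for _ in range(1): print(get_obs()['contact_force'].round(1),get_obs()['joint_positions'].round(2))
E
```

```text
time: 17.18
tool_pos: [647.6, -39.5, 115.4]
tcp_rot: [-1.575, -0.008, -1.706]
contact_force: [-0.8, 0.7, -1.2]
grip_width: 0.5
box frame tcp [-116.4  -56.6  115.4]
[-0.8  0.7 -1.2] [-0.22  1.02  2.23  3.06  1.67 -0.02]
```

```bash
python3 -m handwheel '[[[0,0,-0.8],[0,0,0]],[[0,0,-0.8],[0,0,0]],[[0,0,-0.8],[0,0,0]],[[0,0,-0.8],[0,0,0]],[[0,0,-0.8],[0,0,0]],[[0,0,-0.8],[0,0,0]],[[0,0,-0.8],[0,0,0]],[[0,0,-0.8],[0,0,0]],[[0,0,-0.8],[0,0,0]],[[0,0,-0.8],[0,0,0]],[[0,0,-0.8],[0,0,0]],[[0,0,-0.8],[0,0,0]]]' 1
python3 - <<'E'
from h import *
bx();ang('a6')
E
```

```text
time: 18.68
tool_pos: [647.6, -39.5, 105.8]
tcp_rot: [-1.575, -0.008, -1.706]
contact_force: [-0.3, -0.2, -0.4]
grip_width: 0.2
box frame tcp [-116.4  -56.6  105.8]
top lid 0.61 bx -1 by -4 z 137 ang 0.10
top tab 0.63 bx -5 by -10 z 137 ang 0.09
side lid 0.72 bx -31 by 23 z 134 ang 0.09
side tab 0.7 bx -12 by -1 z 139 ang 0.13
```

View pics/a6.png

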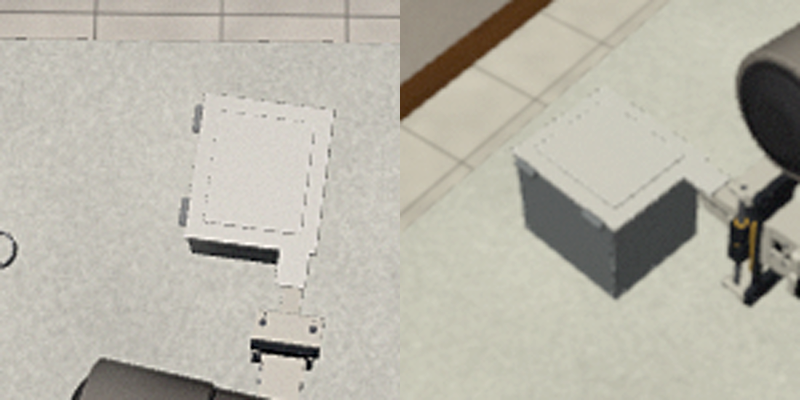

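The lid looks flat and the wrist load has gone to about zero. I'll ease down slightly, withdraw straight back, then check.

```bash
python3 -m handwheel '[[[0,0,-1],[0,0,0]],[[0,0,-1],[0,0,0]],[[0,0,-1],[0,0,0]],[[-8,1,0],[0,0,0]],[[-12,1.5,0],[0,0,0]],[[-15,2,0],[0,0,0]],[[-15,2,0],[0,0,0]],[[-15,2,5],[0,0,0]],[[-15,2,8],[0,0,0]],[[-10,1,8],[0,0,0]],[[0,0,0],[0,0,0]],[[0,0,0],[0,0,0]]]' 1
python3 - <<'E'
from h import *
bx();ang('a7')
o=get_obs();print(o['contact_force'].round(1),o['joint_positions'].round(2))
T=capture('top')
p=np.load('p.npy').copy()
for a in (0,.03,.06): p[3]=a;print(a,[((np.array(proj(T,lidpt(p,*q)))-[150,90])*8/3).round(1) for q in((85,149,6),(-85,149,6),(-125,142,6))])
for n in('bottle','pacifier','ring','tray'):
    for d in spot_in(n,'top')[:1]: print(n,w(T,d['xyz']).round(0))
E
```

```text
time: 20.48
tool_pos: [558.0, -28.1, 123.9]
tcp_rot: [-1.574, -0.008, -1.706]
contact_force: [-0.4, -0.4, -0.0]
grip_width: 0.3
box frame tcp [-206.7  -56.8  123.9]
top lid 0.69 bx -3 by -6 z 142 ang 0.16
top tab 0.56 bx -4 by -11 z 139 ang 0.11
side lid 0.58 bx -11 by -5 z 140 ang 0.13
side tab 0.77 bx -12 by 1 z 139 ang 0.13
[ 0.1 -0.1  0.2] [-0.25  1.1   2.46  3.02  1.99 -0.06]
0 [array([333.7, 111.2]), array([314.9, 255.7]), array([304.2, 289.7])]
0.03 [array([333.8, 110. ]), array([314.9, 255. ]), array([304.2, 289.2])]
0.06 [array([333.7, 108.8]), array([314.8, 254.3]), array([304. , 288.6])]
bottle [ 600. -349.  155.]
pacifier [561. 343.  13.]
```

View pics/a7.png

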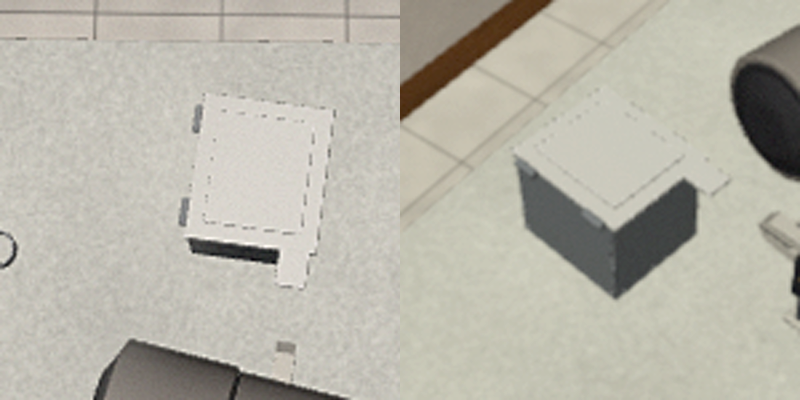

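The lid is flat. Its free corner at (334,111) and tab corner at (304,290) match the shut prediction, and the finger at (285,350) is well clear. I'll hand in.

```bash
python3 -c "
from plant import bot
print(bot.close_job())"
```

```text
the job is handed in; nothing more can be done
None
```

The box is shut and the job is handed in, at about 20.7 s of the 58 s allowed.

- **Tipping:** With the jaws closed and the tool level, I pushed the tab with the side of a fingertip, from the start angle of about 1.84 rad to about 1.45. There it fell free.
- **Catching:** I passed the finger under the tab ear and the lid landed on the upper edge of its back at about 0.96 rad. It sat there without moving, with a load of about 1.5 N.
- **Lowering:** I lowered it along its arc at about 0.16 rad/s, slowing to about 0.05 rad/s near the rim. The load dropped to about zero once it was shut, and I then withdrew the finger straight back.

**Last checks:**
- The lid's corners in the top view match the predicted positions for angle 0, and the lid did not move when the finger left. One pixel there is about 0.03–0.04 rad, so the pictures alone cannot rule out a hairline gap.
- The network's lid readings gave 0.11–0.16 rad. I put most of that down to it measuring the lid's top surface, about 10 mm above the hinge plane.
- No wrist force reading I took exceeded about 2 N, and it is about zero now.
- The bottle and pacifier read within about 4 mm of where they started. The network did not report the ring or tray in the last picture. The loose ring still shows at the edge of the picture where it was; I did not recheck the tray or the two rings in it, and the arm never went near them.

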